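Rack the tall drawer side

TASK

Two cut boards stand on edge on the workbench. Pick up the taller one and slide it upright down into the empty slot of the wooden parts rack, roughly centred along the slot; lower it fully to the slot's floor before you let go of it, rather than dropping it. Leave the short board on the bench and the short board already in the rack where they are.

Things in the scene. Friction and masses are not known exactly. Their poses are not given: they have to be found in the camera images.
- panel_center (a point): centre (half-way up) of the tall board: a loose, pale rectangular wooden board, 130 mm long (x), 18 mm thick (y) and 140 mm high (z), about 0.2 kg, standing on its long narrow edge on the bench. x runs along its length, y through its thickness, z up; its underside is 70 mm below this point. Taken across its thickness near its top edge.
- slot_floor (a point): centre of the empty slot's floor, 12 mm above the bench; x along the slot, y across, z up. Fixed rack on a dark base 120 x 170 mm: three parallel fences 100 mm long, 34 thick, leave two slots 30 mm wide, 64 mm apart, open at top and ends; the other (+y or -y side) holds a short board. Fence sides rise 45 mm above the floor, then slope at 45 degrees to a ridge at 62 mm (mouth 64 mm wide).
- offcut_center (a point): centre of the short board standing on edge on the bench: same wood, loose, 100 mm long (x), 18 mm thick (y), 85 mm high (z). To be left alone.
- racked_center (a point): centre of the short board already standing in the rack's other slot: same wood, loose, 100 mm long (x), 18 mm thick (y), 85 mm high (z); its top is 97 mm above the bench. To be left alone.
Mind the look-alikes: they are no part of the job. What is shaped like the part that bears panel_center but pink is not meant.

How it is judged:
By the outcome, as a careful person would: the job done as asked, in the order asked, and still so for the second after the job is handed in, with the robot touching nothing.
It also fails if it takes over 40 s, if anything falls off the work surface, if the arm or the gripper's body presses on something with over 40 N, if the wrist force passes 120 N, or if a joint passes its speed limit or range.

ROBOT

A 6-joint arm with a two-finger parallel gripper is mounted at the origin on the work surface. World frame = base frame: x ahead of the robot, y to its left, z up, the work surface at z = 0. Lengths are in m, angles in degrees, forces in N, time in s.
With the tool pointing down it reaches from about 0.4 to 0.825 m from the base axis. Payload 7 kg.
Tool frame: the origin (TCP) lies midway between the tips of the shut fingers; the grasp point (between the pads) lies 19 mm behind it (grasp_offset is the distance from the TCP to the grasp point, in m); y points along the fingers, x is the direction in which the jaws open and shut, and the axes are right-handed (so a half turn about y gives the same grasp; the last joint's range is limited). The gripper opens to 85 mm and grips with 20 to 120 N. Pads are 22 mm wide; open, the fingers measure 114 mm over their backs; the gripper's body (76 mm by 85 mm) begins 54 mm behind the grasp point. The pads swing forward as they close: fully open they stand 13 mm farther back than shut.
Start: joints at [79.761, 20.546, 0.682, 0, -70.136, -16.507], TCP at [0.304, 0.603, 0.231] pointing down, gripper open.
Joint ranges: [-176.03, 176.03], [-82.01, 121.73], [-58.28, 71.71], [-173.87, 95.51], [-174.79, -0.11], [-173.66, 173.66]. Speed limits (degrees/s): [136.94, 136.94, 172.46, 180, 180, 180].

INTERFACE

Orientations are given as a 3x3 rotation matrix whose columns are the frame's x, y, z axes.
In Python, from station import sense, snapshot, finish_job, regions_of, grasp_offset gives the robot as it stands. The module is installed in compiled form; this text tells all that it offers.
- The arm moves only by the tool apply_moves, never from a script. Its argument "increments" is a list of rows, each an object of numbers: "tx", "ty", "tz": the shift along the tool's x, y, z in mm; "twist": the turn about the tool's y in rad; "claw": the closure, from 0 (fully open) to 1 (shut). In form: [{"tx": .., "ty": .., "tz": .., "twist": .., "claw": ..}, ...]. A call has 1 to 8 rows; each row shifts and turns the commanded pose from where the row before left it, along the tool's axes as they then stand; what a row does not reach is not made up. A row lasts 1/10 s, in which the tool goes at most 50 mm and 8.59 degrees, less where a joint would pass 70% of its speed; a pose out of reach is approached as far as the arm can. A call is refused whole if a number of a shift passes 50 or a number of a turn 0.15, either way. A call with a gripper value outside its range is refused whole. The fingers move at their own pace and stop on an object; the grip force is fixed at half the most. Time passes only in rows, so rows that do not move let the fingers close. It gives the time, the measured TCP pose, the force and the opening at its end, in the units of the state.
- sense(): the state, without advancing time (a new reading comes with each control period).
- snapshot(name): name is "scene" or "side" or "wrist"; returns a dict with "pixels" (480x640x3 uint8, red, green, blue), "K" (3x3 intrinsics, pixels), "origin" and "rotation" of the camera in the world. Camera axes: x right, y up, looking along -z (the intrinsics and any distortion apply to the point x, -y, -z); pixel columns grow to the right and rows downward; lengths in m; the calibration is good to about 2 mm. A picture is of the moment at which its call begins. There is no depth.
- finish_job(): hands the job in, once; it reports no verdict.
Trained networks look in the newest picture that a camera, given by its name, has taken for a name from the list of things; names that differ only in an ending like _2 or _b are one class to them, and where a whole thing is asked for, a point or a joint stands for the part that bears it (a point fixed in the world has none). Each returns a list of dicts, best first, with "score" (0 to 1); they miss things now and then, are a little off and sometimes report something else, mostly with a low value. They report only what shows in the picture. A call takes as long as a camera call. They do not tell look-alikes from the thing itself.
- regions_of(camera, target): "pixels" (480x640 bool, what is visible of it) and "position" ([column, row] in pixels, amid what is visible of it).
The state is a dict: "t": time; "joint_pos": joint angles; "joint_velocities": joint speeds; "effort": joint torques, N m; "tcp_pos": TCP position; "ee_rot": TCP orientation; "contact_force": force on the tool from outside, world axes, zero at the start; "torque": the same for the moment, N m; "grip_width": finger opening in m.
Only numpy, scipy, OpenCV 4.12 (cv2) and the standard library are available. Lean on these libraries where they do the work, as an engineer would, in place of code of your own. Each camera call takes 0.05 s, during which the arm holds its last target.

## Working session

There is one attempt and no reset: what is moved stays moved. The work goes in short steps, Python scripts to look and compute and a tool call to move; the robot and the scene stay as the last step left them, time stands still between calls to the robot, and variables do not carry over. Pictures are saved under pics/ and viewed, and the job is handed in when it is done.

Besides the shell and the picture viewer there is one more tool, called after "Call:" in YAML: its name, and indented under it one key for each argument. apply_moves: Moves the arm, as the interface text tells. Its arguments: {"type":"object","properties":{"increments":{"type":"array"}},"required":["increments"]}

```bash
mkdir -p pics; python3 - <<'E'
from station import *
import cv2, numpy as np, pickle
s=sense(); print({k:np.round(v,4).tolist() for k,v in s.items()}); print(grasp_offset)
d={}
for n in ["scene","side"]:
    p=snapshot(n); d[n]=p; cv2.imwrite(f"pics/{n}0.png",p["pixels"][:,:,::-1])
    print(n,np.round(p["K"],1).tolist(),np.round(p["origin"],4).tolist(),np.round(p["rotation"],4).tolist())
    for t in ["panel_center","slot_floor","offcut_center","racked_center"]:
        r=regions_of(n,t)
        d[n+t]=r
        for q in r: 
            ys,xs=np.nonzero(q["pixels"]); print(t,round(q["score"],2),np.round(q["position"]),(xs.min(),xs.max(),ys.min(),ys.max()) if len(xs) else None)
pickle.dump(d,open("d0.pkl","wb"))
E
```

```text
{'t': 0.0, 'joint_pos': [79.761, 20.5897, 0.6335, -0.019, -70.1344, -16.5068], 'joint_velocities': [0.0112, 0.0807, 0.0429, 0.0145, -0.0251, -0.0739], 'effort': [-0.001, -58.3331, 29.3432, 6.9374, -0.0059, -0.0], 'tcp_pos': [0.3036, 0.6023, 0.2304], 'ee_rot': [[-0.4501, -0.0006, 0.893], [-0.893, -0.0015, -0.4501], [0.0016, -1.0, 0.0001]], 'contact_force': [-0.367, 0.0508, -0.2922], 'torque': [-0.0114, 0.0219, 0.0066], 'grip_width': 0.0854}
0.0187
scene [[609.3, 0.0, 323.1], [0.0, 609.3, 243.7], [0.0, 0.0, 1.0]] [1.034, 0.4233, 1.148] [[-0.6716, -0.6118, 0.418], [0.7409, -0.5572, 0.3749], [0.0035, 0.5615, 0.8275]]
panel_center 0.93 [246. 200.] (np.int64(224), np.int64(270), np.int64(161), np.int64(239))
panel_center 0.82 [196. 185.] (np.int64(163), np.int64(224), np.int64(155), np.int64(214))
panel_center 0.58 [320. 185.] (np.int64(316), np.int64(324), np.int64(140), np.int64(222))
slot_floor 0.74 [396. 369.] (np.int64(376), np.int64(416), np.int64(348), np.int64(386))
offcut_center 0.8 [307. 264.] (np.int64(290), np.int64(321), np.int64(236), np.int64(291))
racked_center 0.91 [374. 335.] (np.int64(353), np.int64(397), np.int64(311), np.int64(363))
side [[526.1, 0.0, 321.1], [0.0, 526.1, 241.5], [0.0, 0.0, 1.0]] [0.2824, -0.7721, 0.7234] [[0.9597, 0.1932, -0.2043], [-0.2811, 0.641, -0.7142], [-0.007, 0.7429, 0.6694]]
panel_center 0.98 [442. 367.] (np.int64(402), np.int64(487), np.int64(309), np.int64(429))
panel_center 0.97 [272. 299.] (np.int64(242), np.int64(300), np.int64(244), np.int64(352))
panel_center 0.91 [378. 311.] (np.int64(338), np.int64(418), np.int64(268), np.int64(358))
offcut_center 0.74 [350. 246.] (np.int64(326), np.int64(375), np.int64(219), np.int64(271))
racked_center 0.84 [336. 168.] (np.int64(312), np.int64(357), np.int64(153), np.int64(176))
```

View pics/scene0.png

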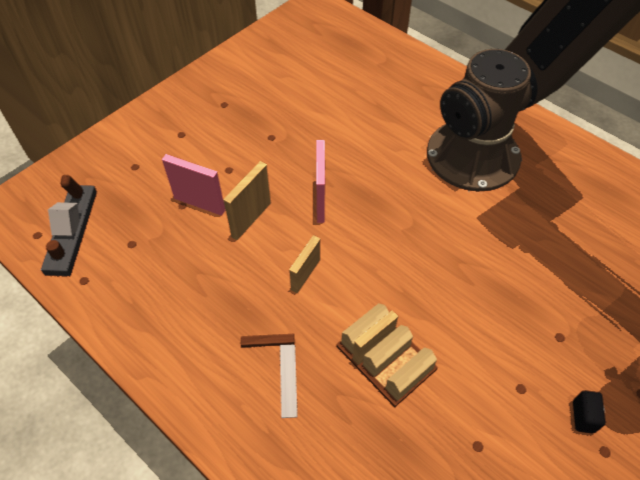

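View pics/side0.png

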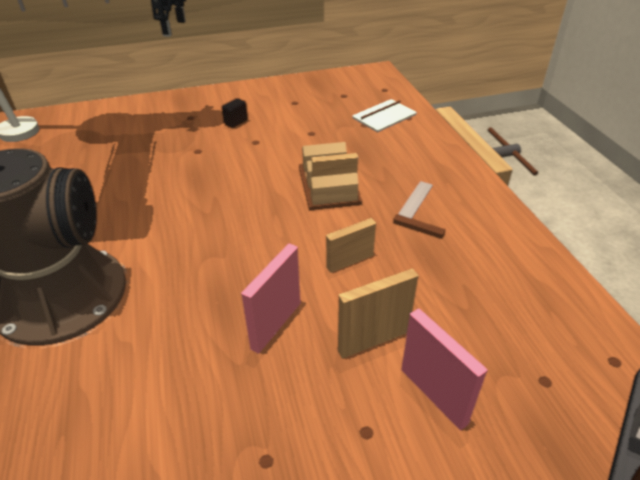

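```bash
cat > h.py <<'E'
import numpy as np, cv2, pickle
from scipy.optimize import minimize
def proj(cam,P):
    P=np.atleast_2d(P); c=(P-np.array(cam["origin"]))@np.array(cam["rotation"])
    q=np.c_[c[:,0],-c[:,1],-c[:,2]]; q=q@np.array(cam["K"]).T
    return q[:,:2]/q[:,2:]
def ray_z(cam,uv,z):
    K=np.array(cam["K"]); d=np.linalg.inv(K)@np.array([uv[0],uv[1],1.]); d=np.array(cam["rotation"])@np.array([d[0],-d[1],-d[2]])
    o=np.array(cam["origin"]); return o+d*(z-o[2])/d[2]
def box(p,L,T,z0,z1):
    x,y,a=p; c,s=np.cos(a),np.sin(a)
    return np.array([[x+c*u*L/2-s*v*T/2,y+s*u*L/2+c*v*T/2,z] for u in(-1,1) for v in(-1,1) for z in(z0,z1)])
def iou(cam,mask,P,S=4):
    uv=proj(cam,P); h=cv2.convexHull(uv.astype(np.float32))[:,0]
    m=mask>0; ys,xs=np.nonzero(m)
    x0,x1,y0,y1=xs.min()-25,xs.max()+25,ys.min()-25,ys.max()+25
    img=np.zeros(((y1-y0)*S,(x1-x0)*S),np.uint8)
    cv2.fillPoly(img,[np.round(((h-[x0,y0]+.5)*S-.5)*16).astype(np.int32)],1,shift=4)
    M=np.zeros((480+200,640+200),np.uint8); M[100:580,100:740]=m
    M=np.kron(M[y0+100:y1+100,x0+100:x1+100],np.ones((S,S),np.uint8))
    return (img&M).sum()/(img|M).sum()
def fit(views,L,T,z0,z1,p0s):
    best=None
    for p0 in p0s:
        f=lambda p:-sum(iou(c,m,box(p,L,T,z0,z1)) for c,m in views)
        r=minimize(f,p0,method="Nelder-Mead",options=dict(initial_simplex=np.array(p0)+np.array([[0,0,0],[.02,0,0],[0,.02,0],[0,0,.2]]),xatol=1e-4,fatol=1e-5))
        if best is None or r.fun<best.fun: best=r
    return best
E
python3 - <<'E'
from h import *
d=pickle.load(open("d0.pkl","rb"))
s,w=d["scene"],d["side"]
pm=d["scenepanel_center"][0]; qm=d["sidepanel_center"][2]
def tri0(z,r): return ray_z(s,r["position"],z)[:2]
for nm,ma,mb,L,z0,z1 in [("panel",pm,qm,.13,0,.14),("offcut",d["sceneoffcut_center"][0],d["sideoffcut_center"][0],.1,0,.085),
   ("pinkA",d["scenepanel_center"][1],d["sidepanel_center"][0],.13,0,.14),("pinkB",d["scenepanel_center"][2],d["sidepanel_center"][1],.13,0,.14)]:
    p=tri0((z0+z1)/2,ma)
    for vs in ([(s,ma["pixels"]),(w,mb["pixels"])],[(s,ma["pixels"])],[(w,mb["pixels"])]):
        b=fit(vs,L,.018,z0,z1,[(p[0],p[1],a) for a in np.arange(0,3.1,.5)])
        print(nm,np.round(b.x[:2],4),round(np.degrees(b.x[2])%180,2),-b.fun/len(vs))
a=s["pixels"][300:410,325:445]; b=w["pixels"][130:215,290:375]; c=s["pixels"][140:250,150:335]; e=w["pixels"][235:435,230:495]
def rs(x,W,H): return cv2.resize(x,(W,H),interpolation=cv2.INTER_CUBIC)
cv2.imwrite("pics/crop_rack.png",np.hstack([rs(a,400,367)[:367],rs(b,400,400)[:367]])[:,:,::-1])
cv2.imwrite("pics/crop_panel.png",np.hstack([rs(c,400,238)[:238],rs(e,400,302)[:238]])[:,:,::-1])
E
```

```text
panel [ 0.5173 -0.2667] 9.1 0.9646657964557086
panel [ 0.5162 -0.2664] 8.99 0.9755473014801058
panel [ 0.5177 -0.2678] 9.44 0.9720755765490414
offcut [ 0.5407 -0.0703] 12.65 0.9432167761819412
offcut [ 0.5398 -0.0702] 12.7 0.9458241953648272
offcut [ 0.5413 -0.0717] 13.34 0.9692549876313169
pinkA [ 0.5691 -0.3915] 108.84 0.9591826467757147
pinkA [ 0.5674 -0.3909] 107.41 0.949782597026142
pinkA [ 0.5693 -0.3921] 108.88 0.9836216297119887
pinkB [ 0.3674 -0.1843] 42.79 0.9442562432014462
pinkB [ 0.366 -0.185] 42.31 0.945709912667687
pinkB [ 0.3672 -0.1862] 43.14 0.9725463711893955
```

```bash
ls pics
```

```text
crop_panel.png
crop_rack.png
scene0.png
side0.png
```

View pics/crop_rack.png

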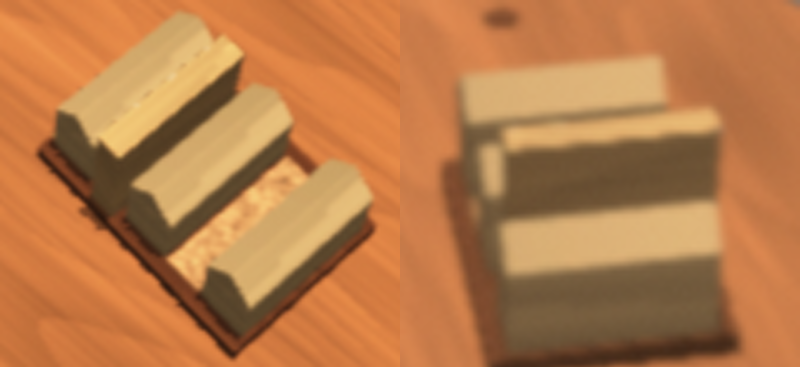

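View pics/crop_panel.png

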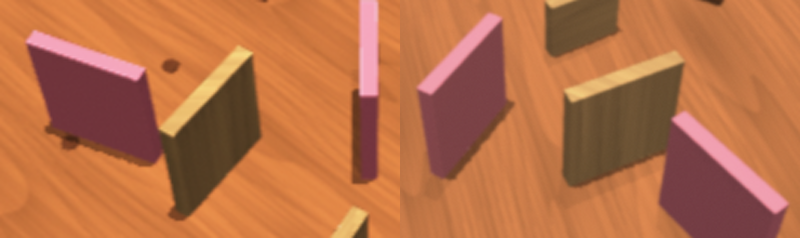

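```bash
cat > rk.py <<'E'
from h import *
def rackP(p,pts):
    x,y,a=p; c,s=np.cos(a),np.sin(a); pts=np.atleast_2d(np.array(pts,float))
    return np.c_[x+c*pts[:,0]-s*pts[:,1],y+s*pts[:,0]+c*pts[:,1],pts[:,2]]
def lines(sgn):
    # frame at slot floor centre; other slot at sgn*64 in y. rack centre at sgn*32
    B=[]; yc=sgn*.032
    b=[(u*.06,yc+v*.085) for u,v in((-1,-1),(1,-1),(1,1),(-1,1))]
    for z in (0,.012):
        for i in range(4): B.append(((*b[i],z),(*b[(i+1)%4],z)))
    for fy in (yc-.064,yc,yc+.064):
        pr=[(-.017,.012),(-.017,.057),(0,.074),(.017,.057),(.017,.012)]
        for y,z in pr: B.append(((-.05,fy+y,z),(.05,fy+y,z)))
        for e in(-.05,.05):
            for (y0,z0),(y1,z1) in zip(pr[:-1],pr[1:]): B.append(((e,fy+y0,z0),(e,fy+y1,z1)))
    return B
def draw(cam,p,sgn,x0,y0,x1,y1,k,col=(255,0,0),mods=()):
    im=cv2.resize(cam["pixels"][y0:y1,x0:x1],None,fx=k,fy=k,interpolation=cv2.INTER_CUBIC).copy()
    for a,b in lines(sgn):
        uv=(proj(cam,rackP(p,[a,b]))-[x0,y0]+.5)*k-.5
        cv2.line(im,*[tuple(int(round(t*16)) for t in q) for q in uv],col,1,cv2.LINE_AA,4)
    return im
E
python3 - <<'E'
from rk import *
d=pickle.load(open("d0.pkl","rb")); s,w=d["scene"],d["side"]
for uv in [(337,346.5),(395.5,406.5),(437,370)]: print(ray_z(s,uv,0))
b=[ray_z(s,uv,0)[:2] for uv in [(337,346.5),(395.5,406.5),(437,370)]]
print(np.linalg.norm(b[0]-b[1]),np.linalg.norm(b[1]-b[2]))
c=(b[0]+b[2])/2; ey=(b[1]-b[0]); ey/=np.linalg.norm(ey)
ex=(b[1]-b[2]); print(np.degrees(np.arctan2(ex[1],ex[0])),c)
q=c+ey*.032; a=np.arctan2(ey[1],ey[0])-np.pi/2; print(q,np.degrees(a))
p=(*q,a); print(p)
A=draw(s,p,-1,325,300,445,410,3.33); B=draw(w,p,-1,290,130,375,215,4.7)
h=min(len(A),len(B)); cv2.imwrite("pics/rack1.png",np.hstack([A[:h],B[:h]])[:,:,::-1])
E
```

```text
[0.6230382  0.09476943 0.        ]
[0.6411795  0.26130073 0.        ]
[0.52679022 0.27628098 0.        ]
0.16751650630664802 0.11536600597733175
-7.460912957553361 [0.57491421 0.18552521]
[0.57837967 0.217337  ] -6.217074980983712
(np.float64(0.5783796671325696), np.float64(0.21733700461498365), np.float64(-0.10850842826152962))
```

View pics/rack1.png

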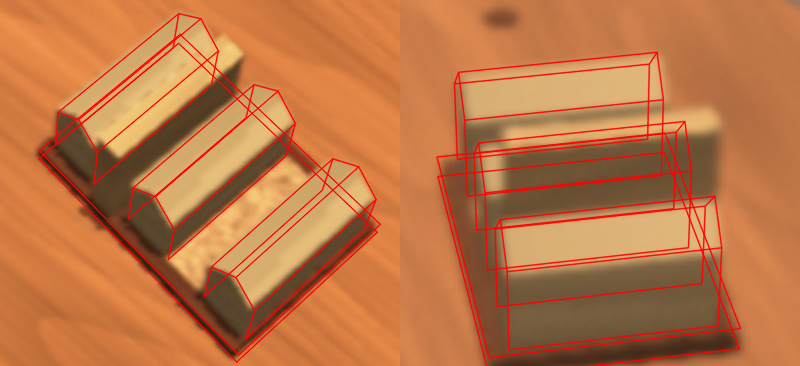

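```bash
python3 - <<'E'
from station import *
import numpy as np,cv2
p=snapshot("wrist"); s=sense()
cv2.imwrite("pics/w0.png",p["pixels"][:,:,::-1])
R=np.array(s["ee_rot"]); print(np.round(p["K"],1).tolist(), R.T@(np.array(p["origin"])-s["tcp_pos"]), np.round(R.T@p["rotation"],3))
E
```

```text
[[426.9, 0.0, 321.8], [0.0, 426.9, 243.5], [0.0, 0.0, 1.0]] [ 0.00033151 -0.14217859  0.07116264] [[ 1.    -0.002  0.001]
 [ 0.001  0.276 -0.961]
 [ 0.002  0.961  0.276]]
```

View pics/w0.png

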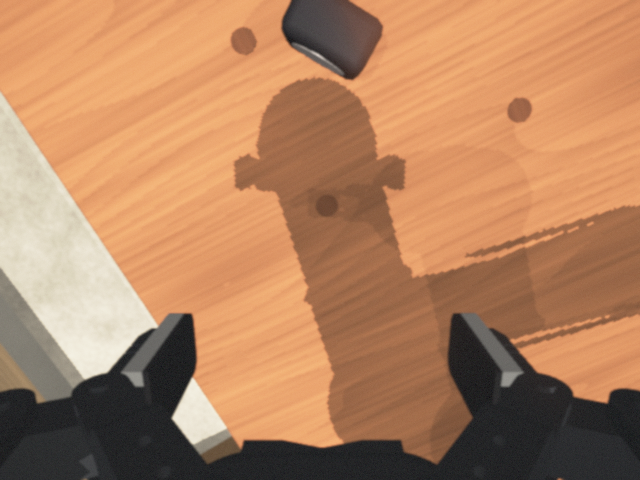

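Call:
apply_moves:
  increments:
    - {"tx": 21, "ty": -15, "tz": 33}
    - {"tx": 21, "ty": -15, "tz": 33}
    - {"tx": 21, "ty": -15, "tz": 33}
    - {"tx": 21, "ty": -15, "tz": 33}
    - {"tx": 21, "ty": -15, "tz": 33}
    - {"tx": 21, "ty": -15, "tz": 33}
    - {"tx": 21, "ty": -15, "tz": 33}
    - {"tx": 21, "ty": -15, "tz": 33}

```text
invalid input
```

Call:
apply_moves:
  increments:
    - {"tx": 21, "tz": 33}
    - {"tx": 21, "tz": 33}
    - {"tx": 21, "tz": 33}
    - {"tx": 21, "tz": 33}
    - {"twist": -0.12}
    - {"twist": -0.12}
    - {"twist": -0.12}
    - {}

```text
invalid input
```

Call:
apply_moves:
  increments:
    - {"tx": 21, "ty": -15, "tz": 33, "twist": 0, "claw": 0}
    - {"tx": 21, "ty": -15, "tz": 33, "twist": 0, "claw": 0}
    - {"tx": 21, "ty": -15, "tz": 33, "twist": 0, "claw": 0}
    - {"tx": 21, "ty": -15, "tz": 33, "twist": 0, "claw": 0}
    - {"tx": 21, "ty": -15, "tz": 33, "twist": 0, "claw": 0}
    - {"tx": 21, "ty": -15, "tz": 33, "twist": 0, "claw": 0}
    - {"tx": 21, "ty": -15, "tz": 33, "twist": 0, "claw": 0}
    - {"tx": 21, "ty": -15, "tz": 33, "twist": 0, "claw": 0}

```text
t: 1.35
tcp_pos: [0.4644, 0.3324, 0.3523]
ee_rot: [[-0.45, 0.0, 0.893], [-0.893, 0.001, -0.45], [-0.001, -1.0, 0.0]]
contact_force: [0.4, 0.9, -0.0]
grip_width: 0.0857
```

Call:
apply_moves:
  increments:
    - {"tx": 21, "ty": 0, "tz": 33, "twist": 0, "claw": 0}
    - {"tx": 21, "ty": 0, "tz": 33, "twist": 0, "claw": 0}
    - {"tx": 21, "ty": 0, "tz": 33, "twist": 0, "claw": 0}
    - {"tx": 21, "ty": 0, "tz": 33, "twist": 0, "claw": 0}
    - {"tx": 0, "ty": 0, "tz": 0, "twist": -0.12, "claw": 0}
    - {"tx": 0, "ty": 0, "tz": 0, "twist": -0.12, "claw": 0}
    - {"tx": 0, "ty": 0, "tz": 0, "twist": -0.12, "claw": 0}
    - {"tx": 0, "ty": 0, "tz": 0, "twist": 0, "claw": 0}

```text
t: 2.15
tcp_pos: [0.544, 0.1993, 0.3514]
ee_rot: [[-0.105, 0.0, 0.994], [-0.994, 0.0, -0.105], [-0.0, -1.0, 0.0]]
contact_force: [-1.2, -0.1, -0.8]
grip_width: 0.0854
```

```bash
python3 - <<'E'
from station import *
from rk import *
p=snapshot("wrist"); pickle.dump(p,open("wr1.pkl","wb"))
r=regions_of("wrist","racked_center"); print([(q["score"],q["position"]) for q in r]); print(sense()["joint_pos"])
im=draw(p,(.5784,.2173,-.1085),-1,0,0,640,480,1)
cv2.imwrite("pics/w1.png",p["pixels"][:,:,::-1]); cv2.imwrite("pics/w1d.png",im[:,:,::-1])
E
```

```text
[(0.89, [367.6, 152.3]), (0.36, [302.0, 150.7])]
[ 3.94711592e+01  8.43621234e+00 -1.47470156e-01  3.74001702e-04
 -8.14086173e+01  4.42092387e+01]
```

View pics/w1.png

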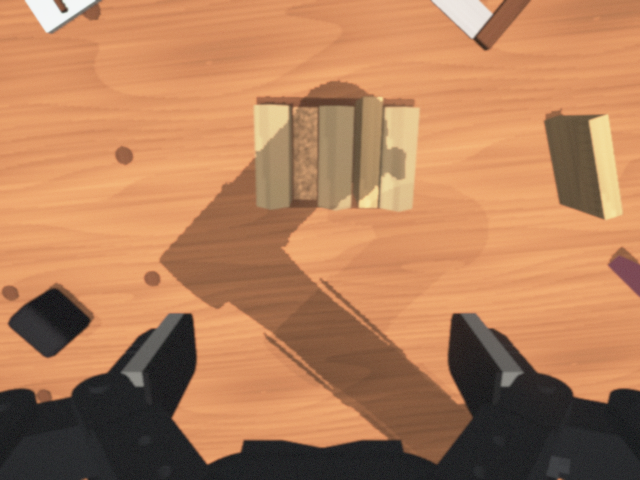

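View pics/w1d.png

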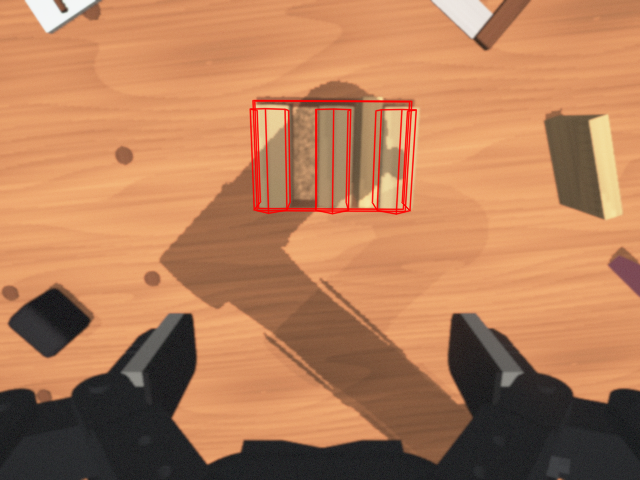

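```bash
python3 - <<'E'
from rk import *
d=pickle.load(open("d0.pkl","rb")); s,w=d["scene"],d["side"]; p=pickle.load(open("wr1.pkl","rb"))
# edge-score optimisation over 3 views (distance transform of canny), lines of fences/base
cams=[s,w,p]
crops=[(325,300,445,410),(290,130,375,215),(235,80,435,225)]
gs=[]
for c in cams:
    g=cv2.GaussianBlur(c["pixels"],(0,0),1.2).astype(np.float32)
    m=np.sqrt(sum(cv2.Sobel(g[:,:,k],cv2.CV_32F,1,0)**2+cv2.Sobel(g[:,:,k],cv2.CV_32F,0,1)**2 for k in range(3))); gs.append(np.minimum(m,np.percentile(m,99)))
L=lines(-1); t=np.linspace(0,1,40)[:,None]
pts=np.vstack([np.array(a)*(1-t)+np.array(b)*t for a,b in L])
def sc(q,idx=(0,1,2)):
    v=0
    for i in idx:
        uv=proj(cams[i],rackP(q,pts)).astype(np.float32)
        v+=cv2.remap(gs[i],uv[:,:1].copy(),uv[:,1:].copy(),cv2.INTER_LINEAR).mean()/gs[i].max()
    return v/len(idx)
from scipy.optimize import differential_evolution as de
for idx in [(0,1,2),(0,),(1,),(2,)]:
    r=de(lambda q:-sc(q,idx),[(.565,.595),(.2,.235),(-.2,-.02)],seed=1,tol=1e-6,maxiter=60); print(idx,r.x,np.degrees(r.x[2]),-r.fun)
    if len(idx)==3: best=r.x
ims=[cv2.resize(draw(c,best,-1,*cr,4),(400,330)) for c,cr in zip(cams,crops)]
cv2.imwrite("pics/rack2.png",np.vstack([np.hstack(ims[:2]),])[:,:,::-1]); cv2.imwrite("pics/rack3.png",draw(p,best,-1,*crops[2],4)[:,:,::-1])
E
```

```text
(0, 1, 2) [ 0.5809775   0.21440764 -0.11824632] -6.775015111653994 0.44756946
(0,) [ 0.57937813  0.21588916 -0.12058061] -6.90875995153781 0.4871261715888977
(1,) [ 0.58035341  0.21490517 -0.12744562] -7.302096061428816 0.5409312844276428
(2,) [ 0.58148045  0.21315978 -0.11936658] -6.839201506799672 0.3643605709075928
```

View pics/rack2.png

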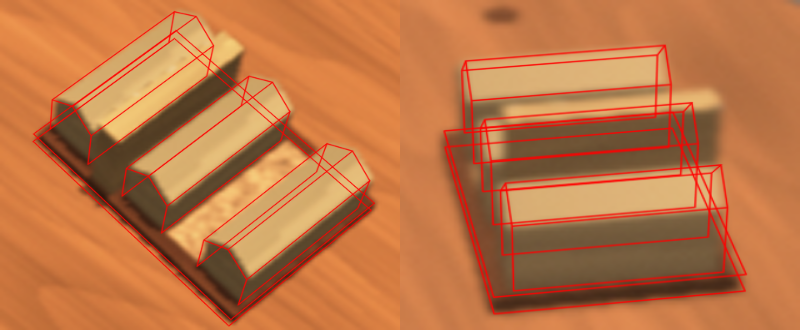

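View pics/rack3.png

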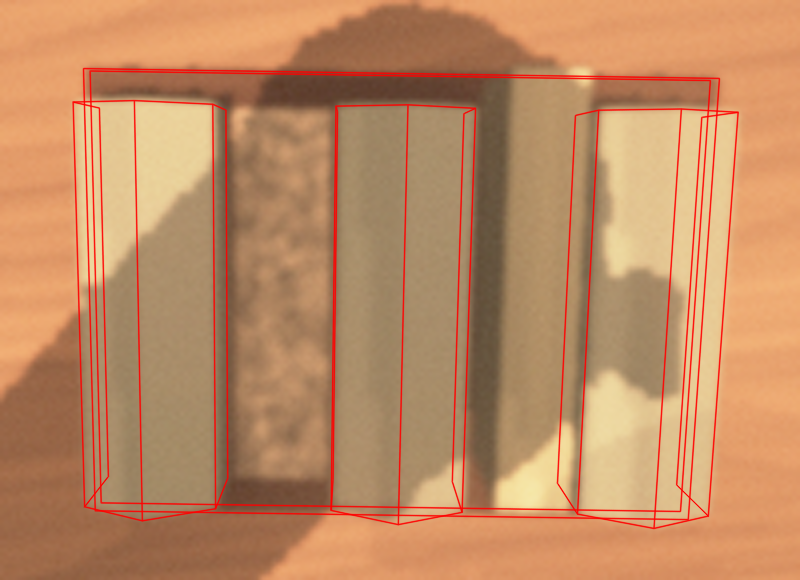

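Call:
apply_moves:
  increments:
    - {"tx": 38, "ty": 4, "tz": 2, "twist": 0, "claw": 0}
    - {"tx": 38, "ty": 4, "tz": 2, "twist": 0, "claw": 0}
    - {"tx": 38, "ty": 4, "tz": 2, "twist": 0, "claw": 0}
    - {"tx": 38, "ty": 4, "tz": 2, "twist": 0, "claw": 0}
    - {"tx": 38, "ty": 4, "tz": 2, "twist": 0, "claw": 0}
    - {"tx": 38, "ty": 4, "tz": 2, "twist": 0, "claw": 0}
    - {"tx": 38, "ty": 4, "tz": 2, "twist": 0, "claw": 0}
    - {"tx": 38, "ty": 4, "tz": 2, "twist": 0, "claw": 0}

```text
t: 3.05
tcp_pos: [0.5272, -0.1058, 0.3195]
ee_rot: [[-0.109, 0.001, 0.994], [-0.994, 0.0, -0.109], [-0.0, -1.0, 0.001]]
contact_force: [0.5, -0.7, 0.7]
grip_width: 0.085
```

Call:
apply_moves:
  increments:
    - {"tx": 40, "ty": 4, "tz": 2, "twist": 0, "claw": 0.4}
    - {"tx": 40, "ty": 4, "tz": 2, "twist": 0, "claw": 0.4}
    - {"tx": 40, "ty": 4, "tz": 1, "twist": 0, "claw": 0.4}
    - {"tx": 40, "ty": 4, "tz": 1, "twist": 0, "claw": 0.4}
    - {"tx": 0, "ty": 0, "tz": 0, "twist": -0.13, "claw": 0.4}
    - {"tx": 0, "ty": 0, "tz": 0, "twist": -0.135, "claw": 0.4}
    - {"tx": 0, "ty": 0, "tz": 0, "twist": 0, "claw": 0.4}

```text
t: 3.75
tcp_pos: [0.5163, -0.2645, 0.3032]
ee_rot: [[0.156, -0.0, 0.988], [-0.988, 0.0, 0.156], [-0.0, -1.0, -0.0]]
contact_force: [-1.0, -0.3, -0.8]
grip_width: 0.0515
```

```bash
python3 - <<'E'
from station import *
from h import *
p=snapshot("wrist"); pickle.dump(p,open("wr2.pkl","wb"))
r=regions_of("wrist","panel_center"); print([(q["score"],q["position"]) for q in r]); s=sense(); print(s["joint_pos"],s["tcp_pos"],s["grip_width"])
im=p["pixels"].copy()
uv=proj(p,box((.5173,-.2667,np.radians(9.1)),.13,.018,0,.14))
for a,b in [(0,2),(0,4),(2,6),(4,6)]:
  for k in (0,1): cv2.line(im,tuple(map(int,np.round(uv[a+k]))),tuple(map(int,np.round(uv[b+k]))),(255,0,0),1)
cv2.imwrite("pics/w2.png",im[:,:,::-1])
d=pickle.load(open("d0.pkl","rb"))
for q in r:
    x=ray_z(p,q["position"],.07); print(x)
E
```

```text
[(0.71, [490.4, 167.4]), (0.65, [327.0, 213.6]), (0.64, [198.8, 321.8])]
[-7.76849400e+00  9.41894326e+00 -5.02334808e+00  3.95997176e-04
 -7.55513811e+01  1.06528502e+02] [ 0.51649425 -0.2640407   0.30336654] 0.05141284458543565
[ 0.57117922 -0.40473545  0.07      ]
[ 0.50820822 -0.27101822  0.07      ]
[ 0.38338279 -0.16595587  0.07      ]
```

View pics/w2.png

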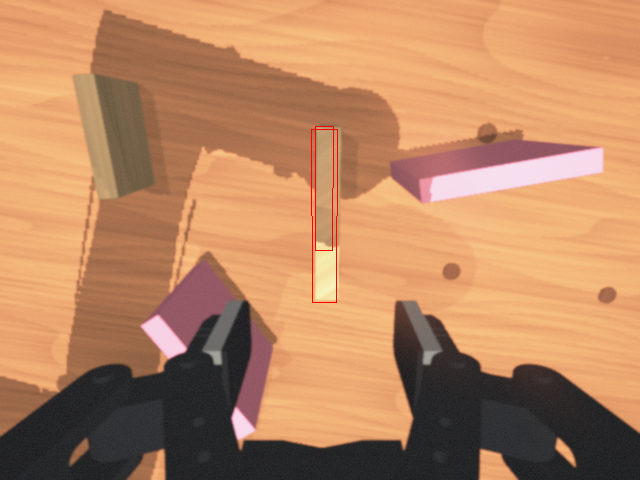

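```bash
python3 - <<'E'
from h import *
p=pickle.load(open("wr2.pkl","rb"))
cv2.imwrite("pics/w2c.png",cv2.resize(p["pixels"][110:315,280:375],None,fx=2.9,fy=2.9,interpolation=cv2.INTER_CUBIC)[:,:,::-1])
g=cv2.cvtColor(p["pixels"],cv2.COLOR_RGB2GRAY)
g=p["pixels"].astype(int)
# board vs table: blue/red ratio
r=g[:,:,2]/(g[:,:,0]+1)
for row in range(135,300,20): print(row,np.round(r[row,306:350:1],2).tolist())
E
```

```text
135 [0.45, 0.47, 0.46, 0.47, 0.46, 0.46, 0.47, 0.47, 0.47, 0.51, 0.54, 0.57, 0.58, 0.56, 0.58, 0.57, 0.57, 0.58, 0.58, 0.57, 0.57, 0.58, 0.59, 0.58, 0.59, 0.57, 0.56, 0.58, 0.57, 0.57, 0.57, 0.57, 0.57, 0.58, 0.58, 0.55, 0.49, 0.46, 0.46, 0.46, 0.47, 0.48, 0.45, 0.46]
155 [0.47, 0.46, 0.47, 0.45, 0.46, 0.46, 0.46, 0.46, 0.48, 0.52, 0.55, 0.56, 0.56, 0.57, 0.56, 0.57, 0.55, 0.58, 0.57, 0.56, 0.57, 0.57, 0.57, 0.57, 0.57, 0.57, 0.57, 0.57, 0.58, 0.57, 0.58, 0.57, 0.57, 0.57, 0.56, 0.5, 0.48, 0.48, 0.47, 0.45, 0.47, 0.47, 0.47, 0.47]
175 [0.46, 0.46, 0.46, 0.45, 0.46, 0.45, 0.46, 0.48, 0.48, 0.51, 0.55, 0.55, 0.55, 0.56, 0.56, 0.56, 0.56, 0.56, 0.56, 0.55, 0.56, 0.56, 0.55, 0.56, 0.57, 0.57, 0.56, 0.57, 0.56, 0.57, 0.56, 0.56, 0.57, 0.56, 0.53, 0.5, 0.47, 0.47, 0.47, 0.46, 0.47, 0.45, 0.46, 0.46]
195 [0.49, 0.49, 0.49, 0.49, 0.49, 0.48, 0.48, 0.49, 0.49, 0.5, 0.52, 0.54, 0.55, 0.54, 0.55, 0.55, 0.55, 0.56, 0.55, 0.54, 0.56, 0.55, 0.55, 0.55, 0.55, 0.55, 0.56, 0.54, 0.56, 0.55, 0.55, 0.55, 0.56, 0.54, 0.51, 0.47, 0.47, 0.45, 0.47, 0.46, 0.47, 0.45, 0.46, 0.47]
215 [0.48, 0.48, 0.48, 0.48
[... 596 characters left out ...]
6, 0.66, 0.68, 0.68, 0.7, 0.7, 0.7, 0.71, 0.71, 0.7, 0.71, 0.7, 0.7, 0.7, 0.68, 0.69, 0.68, 0.68, 0.65, 0.6, 0.52, 0.49, 0.48, 0.47, 0.47, 0.47, 0.47, 0.46, 0.48, 0.48, 0.47]
275 [0.51, 0.52, 0.51, 0.51, 0.51, 0.51, 0.51, 0.51, 0.52, 0.58, 0.64, 0.67, 0.67, 0.67, 0.67, 0.67, 0.66, 0.66, 0.67, 0.67, 0.67, 0.68, 0.68, 0.67, 0.69, 0.69, 0.7, 0.7, 0.7, 0.71, 0.69, 0.65, 0.56, 0.5, 0.47, 0.46, 0.45, 0.46, 0.47, 0.46, 0.47, 0.47, 0.46, 0.48]
295 [0.49, 0.49, 0.49, 0.49, 0.49, 0.47, 0.49, 0.48, 0.54, 0.63, 0.71, 0.74, 0.77, 0.76, 0.76, 0.75, 0.74, 0.72, 0.71, 0.69, 0.68, 0.67, 0.65, 0.66, 0.66, 0.68, 0.68, 0.68, 0.7, 0.7, 0.68, 0.62, 0.56, 0.52, 0.51, 0.5, 0.5, 0.5, 0.5, 0.49, 0.49, 0.5, 0.49, 0.5]
```

View pics/w2c.png

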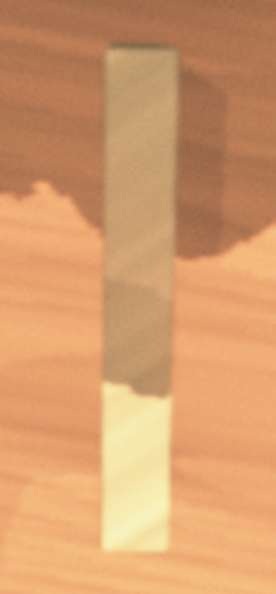

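```bash
python3 - <<'E'
from h import *
p=pickle.load(open("wr2.pkl","rb"))
q=[ray_z(p,u,.14)[:2] for u in [(316,126.4),(340.7,126.4),(314.7,299.3),(338,299.5)]]
f=(q[0]+q[1])/2;n=(q[2]+q[3])/2;c=(f+n)/2; d=f-n
print(q,c,np.degrees(np.arctan2(d[1],d[0])),np.linalg.norm(d),np.linalg.norm(q[0]-q[1]),np.linalg.norm(q[2]-q[3]))
E
```

```text
[array([ 0.58213519, -0.25050174]), array([ 0.58483108, -0.26732746]), array([ 0.45458306, -0.26942549]), array([ 0.45727821, -0.28724027])] [ 0.51970689 -0.26862374] 8.656103550511991 0.12902212831346302 0.01704032870219451 0.018017495570394584
```

Call:
apply_moves:
  increments:
    - {"tx": 4, "ty": 25, "tz": 1.5, "twist": 0, "claw": 0.4}
    - {"tx": 0, "ty": 35, "tz": 0, "twist": 0, "claw": 0.4}
    - {"tx": 0, "ty": 35, "tz": 0, "twist": 0, "claw": 0.4}
    - {"tx": 0, "ty": 35, "tz": 0, "twist": 0, "claw": 0.4}
    - {"tx": 0, "ty": 30, "tz": 0, "twist": 0, "claw": 0.4}
    - {"tx": 0, "ty": 25, "tz": 0, "twist": 0, "claw": 0.4}
    - {"tx": 0, "ty": 18, "tz": 0, "twist": 0, "claw": 0.4}
    - {"tx": 0, "ty": 0, "tz": 0, "twist": 0, "claw": 0.4}

```text
t: 4.65
tcp_pos: [0.5171, -0.267, 0.0978]
ee_rot: [[0.154, -0.004, 0.988], [-0.988, 0.001, 0.154], [-0.002, -1.0, -0.004]]
contact_force: [0.8, -0.4, 0.6]
grip_width: 0.0512
```

```bash
python3 - <<'E'
from station import *
import cv2
p=snapshot("wrist"); q=snapshot("side")
cv2.imwrite("pics/w3.png",cv2.resize(p["pixels"],(480,360))[:,:,::-1]); cv2.imwrite("pics/s3.png",q["pixels"][150:470,180:560,::-1])
E
```

```text
(no output)
```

View pics/w3.png

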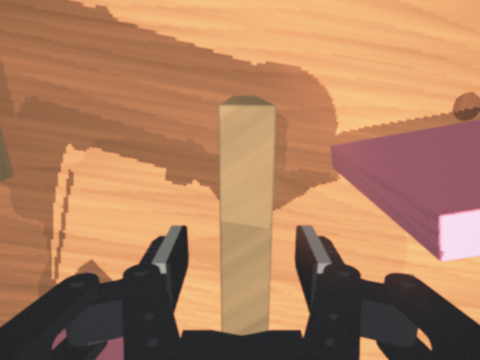

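View pics/s3.png

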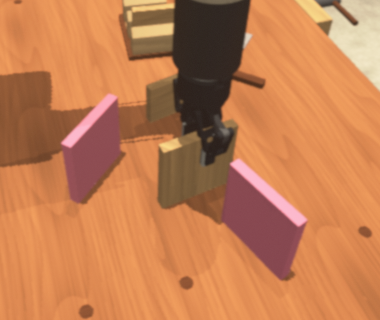

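Call:
apply_moves:
  increments:
    - {"tx": 0.5, "ty": 0, "tz": 0, "twist": 0, "claw": 0.6}
    - {"tx": 0, "ty": 0, "tz": 0, "twist": 0, "claw": 1}
    - {"tx": 0, "ty": 0, "tz": 0, "twist": 0, "claw": 1}
    - {"tx": 0, "ty": 0, "tz": 0, "twist": 0, "claw": 1}
    - {"tx": 0, "ty": 0, "tz": 0, "twist": 0, "claw": 1}
    - {"tx": 0, "ty": 0, "tz": 0, "twist": 0, "claw": 1}

```text
t: 5.35
tcp_pos: [0.5195, -0.2686, 0.1017]
ee_rot: [[0.158, 0.002, 0.988], [-0.988, -0.001, 0.158], [0.001, -1.0, 0.002]]
contact_force: [0.5, 1.1, 6.6]
grip_width: 0.0172
```

Call:
apply_moves:
  increments:
    - {"tx": 0, "ty": -5, "tz": 0, "twist": 0, "claw": 1}
    - {"tx": 0, "ty": -15, "tz": 0, "twist": 0, "claw": 1}
    - {"tx": 0, "ty": -30, "tz": 0, "twist": 0, "claw": 1}
    - {"tx": 0, "ty": -30, "tz": 0, "twist": 0, "claw": 1}
    - {"tx": 0, "ty": -30, "tz": 0, "twist": 0, "claw": 1}
    - {"tx": 0, "ty": -30, "tz": 0, "twist": 0, "claw": 1}
    - {"tx": 0, "ty": -15, "tz": 0, "twist": 0, "claw": 1}
    - {"tx": 0, "ty": 0, "tz": 0, "twist": 0, "claw": 1}

```text
t: 6.15
tcp_pos: [0.5194, -0.2687, 0.2578]
ee_rot: [[0.157, 0.004, 0.988], [-0.988, -0.001, 0.157], [0.001, -1.0, 0.004]]
contact_force: [1.1, 0.2, -3.0]
grip_width: 0.0178
```

```bash
python3 - <<'E'
from station import *
import cv2, numpy as np
T=[sense()["tcp_pos"]]
p=snapshot("wrist"); T.append(sense()["tcp_pos"]); q=snapshot("scene");T.append(sense()["tcp_pos"]); print(np.round(T,4))
cv2.imwrite("pics/w4.png",cv2.resize(p["pixels"],(480,360))[:,:,::-1]); cv2.imwrite("pics/s4.png",q["pixels"][40:320,140:440,::-1])
E
```

```text
[[ 0.5194 -0.2687  0.2578]
 [ 0.5186 -0.2683  0.2558]
 [ 0.518  -0.2681  0.2545]]
```

View pics/w4.png

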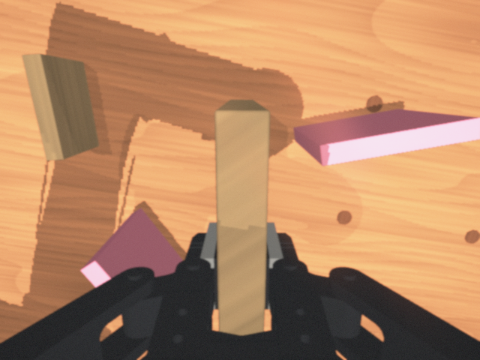

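View pics/s4.png

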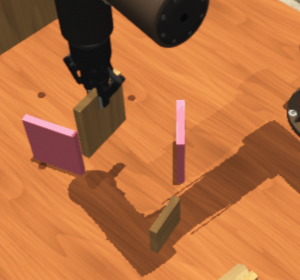

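Call:
apply_moves:
  increments:
    - {"tx": -18, "ty": 0, "tz": 5.5, "twist": 0, "claw": 1}
    - {"tx": -34, "ty": 0, "tz": 10, "twist": 0, "claw": 1}
    - {"tx": -34, "ty": 0, "tz": 10, "twist": 0, "claw": 1}
    - {"tx": -34, "ty": 0, "tz": 10, "twist": 0, "claw": 1}
    - {"tx": -34, "ty": 0, "tz": 10, "twist": 0, "claw": 1}
    - {"tx": -34, "ty": 0, "tz": 10, "twist": 0, "claw": 1}
    - {"tx": -34, "ty": 0, "tz": 10, "twist": 0, "claw": 1}
    - {"tx": -34, "ty": 0, "tz": 10, "twist": 0, "claw": 1}

```text
t: 7.05
tcp_pos: [0.5518, -0.0024, 0.2534]
ee_rot: [[0.157, -0.003, 0.988], [-0.988, -0.001, 0.157], [0.0, -1.0, -0.003]]
contact_force: [1.3, -0.3, -3.1]
grip_width: 0.0172
```

Call:
apply_moves:
  increments:
    - {"tx": -34, "ty": 0, "tz": 10, "twist": 0, "claw": 1}
    - {"tx": -34, "ty": 0, "tz": 10, "twist": 0, "claw": 1}
    - {"tx": -34, "ty": 0, "tz": 10, "twist": 0, "claw": 1}
    - {"tx": -34, "ty": 0, "tz": 10, "twist": 0, "claw": 1}
    - {"tx": -34, "ty": 0, "tz": 10, "twist": 0, "claw": 1}
    - {"tx": -34, "ty": 0, "tz": 10, "twist": 0, "claw": 1}
    - {"tx": -20, "ty": 0, "tz": 6, "twist": 0, "claw": 1}
    - {"tx": 0, "ty": 0, "tz": 0, "twist": 0, "claw": 1}

```text
t: 7.85
tcp_pos: [0.5822, 0.23, 0.2529]
ee_rot: [[0.16, -0.003, 0.987], [-0.987, -0.002, 0.16], [0.001, -1.0, -0.003]]
contact_force: [1.1, 0.2, -3.8]
grip_width: 0.0172
```

Call:
apply_moves:
  increments:
    - {"tx": 0, "ty": 0, "tz": 0, "twist": 0.09, "claw": 1}
    - {"tx": 0, "ty": 0, "tz": 0, "twist": 0.1, "claw": 1}
    - {"tx": 0, "ty": 0, "tz": 0, "twist": 0.086, "claw": 1}
    - {"tx": 0, "ty": 0, "tz": 0, "twist": 0, "claw": 1}
    - {"tx": 0, "ty": 0, "tz": 0, "twist": 0, "claw": 1}
    - {"tx": 0, "ty": 0, "tz": 0, "twist": 0, "claw": 1}

```text
t: 8.45
tcp_pos: [0.5826, 0.2274, 0.2549]
ee_rot: [[-0.116, -0.001, 0.993], [-0.993, -0.0, -0.116], [0.0, -1.0, -0.001]]
contact_force: [-0.0, -0.1, -2.4]
grip_width: 0.0176
```

```bash
cat > look.py <<'E'
import sys
from station import *
from rk import *
tag=sys.argv[1]
T=[];R=[];im={}
for n in ["scene","side","wrist"]:
    im[n]=snapshot(n); s=sense(); T.append(s["tcp_pos"]); R.append(s["ee_rot"])
t=np.mean(T,0); r=np.mean(R,0); print(np.round(T,4).tolist(),np.round(r,3).tolist(),np.round(s["contact_force"],1),s["grip_width"],s["t"])
pickle.dump((im,t,r),open(f"{tag}.pkl","wb"))
g=(.581,.2143,-.1185)
e=np.array([g[0],g[1],t[2]])-t; print("to slot: tx,ty,tz mm",np.round(r.T@e*1000,2),"yaw err deg",-6.8-np.degrees(np.arctan2(r[1,2],r[0,2])))
A=draw(im["scene"],g,-1,280,220,460,410,2.1); B=draw(im["side"],g,-1,260,50,420,219,2.36)
h=min(len(A),len(B)); cv2.imwrite(f"pics/{tag}.png",np.hstack([A[:h],B[:h]])[:,:,::-1])
cv2.imwrite(f"pics/{tag}w.png",draw(im["wrist"],g,-1,0,0,640,480,1)[:,:,::-1])
E
python3 look.py p5
```

```text
[[0.5826, 0.2276, 0.2551], [0.5827, 0.2277, 0.2552], [0.5827, 0.2278, 0.2552]] [[-0.117, -0.0, 0.993], [-0.993, -0.0, -0.117], [0.0, -1.0, -0.0]] [ 0.5  0.8 -2.5] 0.017468664698785517 8.6
to slot: tx,ty,tz mm [13.47  0.   -0.1 ] yaw err deg -0.10749482340420347
```

View pics/p5.png

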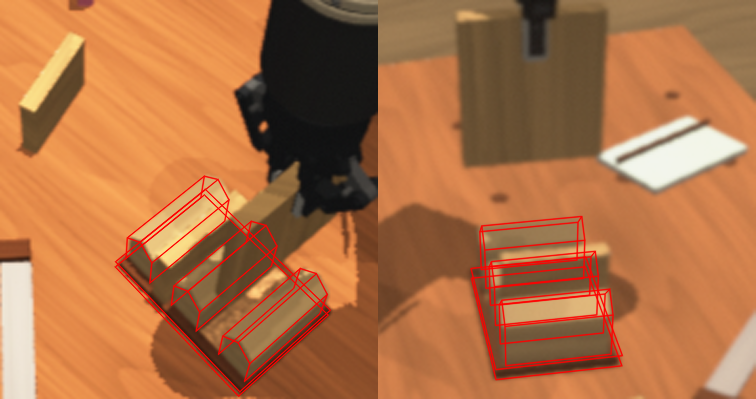

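View pics/p5w.png

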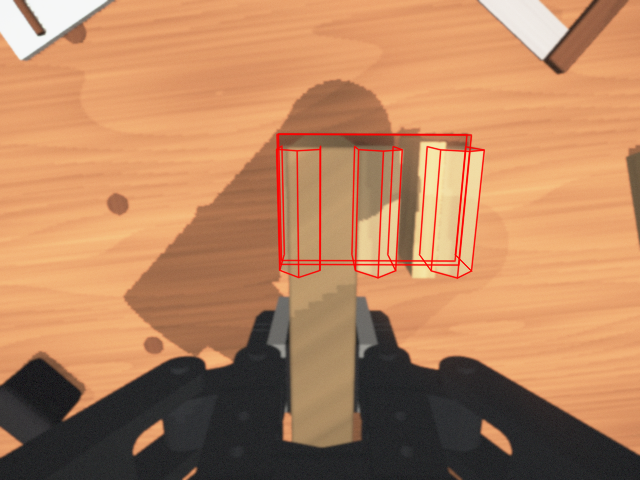

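Call:
apply_moves:
  increments:
    - {"tx": 6.5, "ty": 0, "tz": 0, "twist": 0, "claw": 1}
    - {"tx": 7, "ty": 0, "tz": 0, "twist": 0, "claw": 1}
    - {"tx": 0, "ty": 20, "tz": 0, "twist": 0, "claw": 1}
    - {"tx": 0, "ty": 30, "tz": 0, "twist": 0, "claw": 1}
    - {"tx": 0, "ty": 20, "tz": 0, "twist": 0, "claw": 1}
    - {"tx": 0, "ty": 0, "tz": 0, "twist": 0, "claw": 1}
    - {"tx": 0, "ty": 0, "tz": 0, "twist": 0, "claw": 1}

```text
t: 9.3
tcp_pos: [0.5814, 0.2141, 0.1859]
ee_rot: [[-0.117, 0.0, 0.993], [-0.993, -0.001, -0.117], [0.0, -1.0, 0.0]]
contact_force: [-0.2, -0.4, -1.8]
grip_width: 0.0174
```

```bash
python3 look.py p6
```

```text
[[0.5819, 0.2145, 0.1867], [0.582, 0.2147, 0.187], [0.582, 0.2148, 0.187]] [[-0.117, 0.002, 0.993], [-0.993, 0.001, -0.117], [-0.001, -1.0, 0.002]] [-0.4 -0.2 -1.8] 0.01734188611602049 9.45
to slot: tx,ty,tz mm [ 0.5 -0.  -0.9] yaw err deg -0.06314705021986988
```

View pics/p6.png

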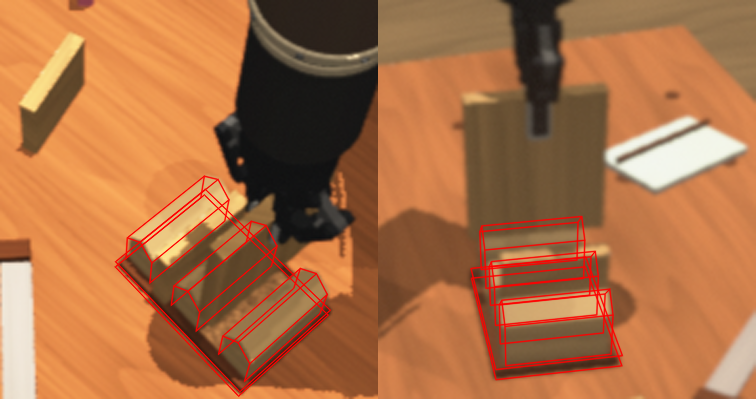

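View pics/p6w.png

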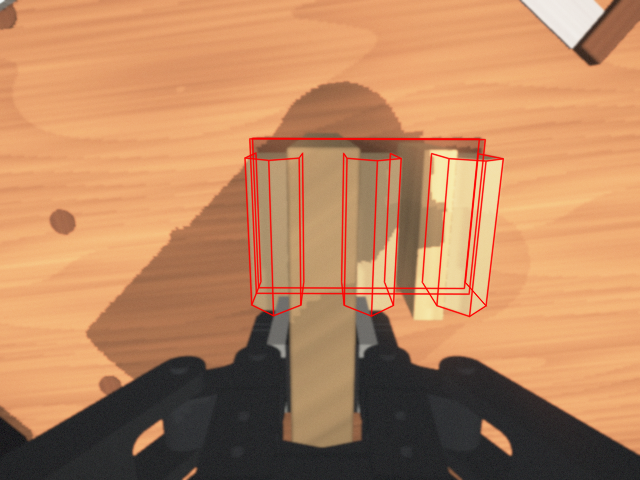

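```bash
cat > ov.py <<'E'
import sys
from rk import *
tag=sys.argv[1]; off=float(sys.argv[2])
im,t,r=pickle.load(open(tag+".pkl","rb"))
a=np.arctan2(r[1,2],r[0,2]); P=box((t[0],t[1],a),.13,.018,t[2]-off,t[2]-off+.14)
out=[]
for n,(x0,y0,x1,y1),k in [("scene",(330,270,450,380),3.3),("side",(280,70,400,180),3.3)]:
    c=cv2.resize(im[n]["pixels"][y0:y1,x0:x1],None,fx=k,fy=k,interpolation=cv2.INTER_CUBIC)
    uv=(proj(im[n],P)-[x0,y0]+.5)*k-.5
    for i,j in [(0,1),(2,3),(4,5),(6,7),(0,2),(0,4),(2,6),(4,6),(1,3),(1,5),(3,7),(5,7)]:
        cv2.line(c,tuple(map(int,np.round(uv[i]))),tuple(map(int,np.round(uv[j]))),(0,0,255),1,cv2.LINE_AA)
    out.append(c)
cv2.imwrite(f"pics/{tag}o.png",np.hstack(out)[:,:,::-1])
E
python3 ov.py p6 .1
```

```text
(no output)
```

View pics/p6o.png

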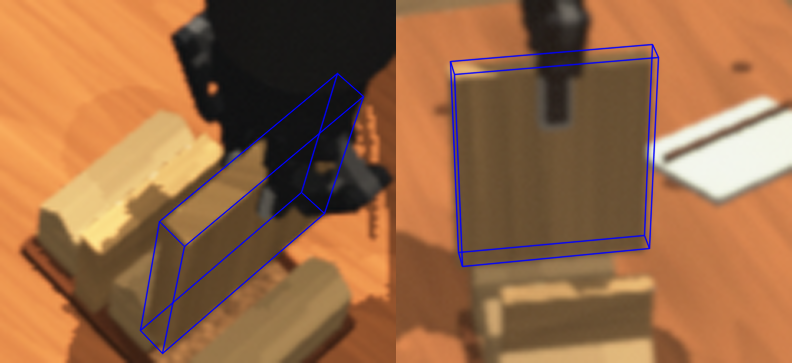

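Call:
apply_moves:
  increments:
    - {"tx": 0.5, "ty": 10, "tz": -1, "twist": 0, "claw": 1}
    - {"tx": 0, "ty": 12, "tz": 0, "twist": 0, "claw": 1}
    - {"tx": 0, "ty": 12, "tz": 0, "twist": 0, "claw": 1}
    - {"tx": 0, "ty": 12, "tz": 0, "twist": 0, "claw": 1}
    - {"tx": 0, "ty": 10, "tz": 0, "twist": 0, "claw": 1}
    - {"tx": 0, "ty": 6, "tz": 0, "twist": 0, "claw": 1}
    - {"tx": 0, "ty": 0, "tz": 0, "twist": 0, "claw": 1}
    - {"tx": 0, "ty": 0, "tz": 0, "twist": 0, "claw": 1}

```text
t: 10.25
tcp_pos: [0.5803, 0.2142, 0.1234]
ee_rot: [[-0.117, 0.0, 0.993], [-0.993, -0.0, -0.117], [0.0, -1.0, 0.0]]
contact_force: [-0.7, 0.2, -2.1]
grip_width: 0.0173
```

```bash
python3 look.py p7; python3 ov.py p7 .1
```

```text
[[0.5804, 0.2143, 0.1237], [0.5805, 0.2143, 0.1239], [0.5804, 0.2143, 0.1239]] [[-0.117, 0.001, 0.993], [-0.993, 0.0, -0.117], [-0.001, -1.0, 0.001]] [-0.6 -0.4 -1.1] 0.017564919003478542 10.4
to slot: tx,ty,tz mm [-0.04  0.    0.54] yaw err deg -0.058383561892728864
```

View pics/p7o.png

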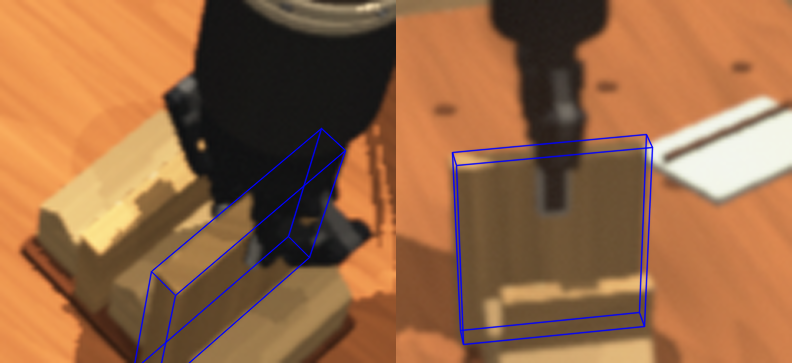

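View pics/p7w.png

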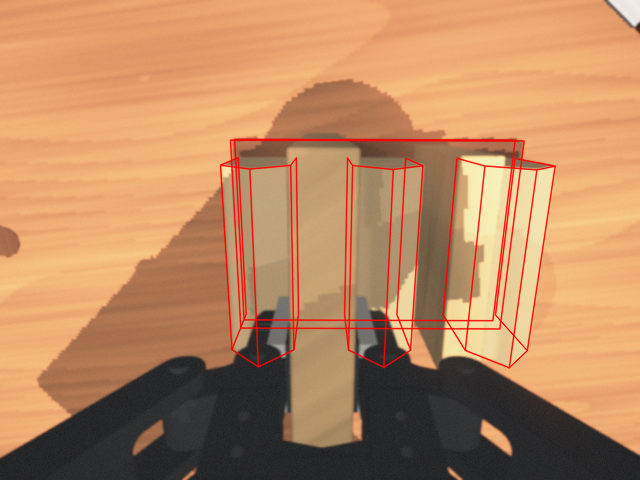

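Call:
apply_moves:
  increments:
    - {"tx": 0, "ty": 3, "tz": 0, "twist": 0, "claw": 1}
    - {"tx": 0, "ty": 3, "tz": 0, "twist": 0, "claw": 1}
    - {"tx": 0, "ty": 2, "tz": 0, "twist": 0, "claw": 1}
    - {"tx": 0, "ty": 1, "tz": 0, "twist": 0, "claw": 1}
    - {"tx": 0, "ty": 0, "tz": 0, "twist": 0, "claw": 1}
    - {"tx": 0, "ty": 0, "tz": 0, "twist": 0, "claw": 1}

```text
t: 11.0
tcp_pos: [0.5801, 0.2141, 0.1143]
ee_rot: [[-0.117, 0.0, 0.993], [-0.993, -0.0, -0.117], [0.0, -1.0, 0.0]]
contact_force: [-0.4, -0.6, -1.7]
grip_width: 0.0174
```

Call:
apply_moves:
  increments:
    - {"tx": 0, "ty": 1, "tz": 0, "twist": 0, "claw": 1}
    - {"tx": 0, "ty": 0, "tz": 0, "twist": 0, "claw": 1}
    - {"tx": 0, "ty": 0, "tz": 0, "twist": 0, "claw": 1}

```text
t: 11.3
tcp_pos: [0.5802, 0.2142, 0.1137]
ee_rot: [[-0.117, 0.001, 0.993], [-0.993, 0.0, -0.117], [-0.0, -1.0, 0.0]]
contact_force: [-1.6, -0.1, 2.5]
grip_width: 0.0172
```

Call:
apply_moves:
  increments:
    - {"tx": 0, "ty": 1, "tz": 0, "twist": 0, "claw": 1}
    - {"tx": 0, "ty": 0, "tz": 0, "twist": 0, "claw": 1}
    - {"tx": 0, "ty": 0, "tz": 0, "twist": 0, "claw": 1}

```text
t: 11.6
tcp_pos: [0.5803, 0.2143, 0.1137]
ee_rot: [[-0.117, 0.001, 0.993], [-0.993, 0.0, -0.117], [-0.0, -1.0, 0.001]]
contact_force: [-4.2, -0.4, 10.4]
grip_width: 0.0178
```

Call:
apply_moves:
  increments:
    - {"tx": 0, "ty": 0, "tz": 0, "twist": 0, "claw": 0.7}
    - {"tx": 0, "ty": 0, "tz": 0, "twist": 0, "claw": 0.5}
    - {"tx": 0, "ty": 0, "tz": 0, "twist": 0, "claw": 0.5}
    - {"tx": 0, "ty": 0, "tz": 0, "twist": 0, "claw": 0.5}
    - {"tx": 0, "ty": 0, "tz": 0, "twist": 0, "claw": 0.5}

```text
t: 12.1
tcp_pos: [0.5801, 0.2141, 0.1121]
ee_rot: [[-0.118, -0.0, 0.993], [-0.993, -0.0, -0.118], [0.0, -1.0, -0.0]]
contact_force: [-0.4, -0.2, 0.4]
grip_width: 0.0427
```

```bash
python3 look.py p8; python3 ov.py p8 .1017
```

```text
[[0.5801, 0.2141, 0.1121], [0.5801, 0.2141, 0.1121], [0.5801, 0.2141, 0.1122]] [[-0.118, -0.0, 0.993], [-0.993, -0.0, -0.118], [0.0, -1.0, -0.0]] [-0.9  0.5  0.5] 0.042197278220547176 12.25
to slot: tx,ty,tz mm [-0.33 -0.    0.88] yaw err deg -0.049056445055712494
```

View pics/p8o.png

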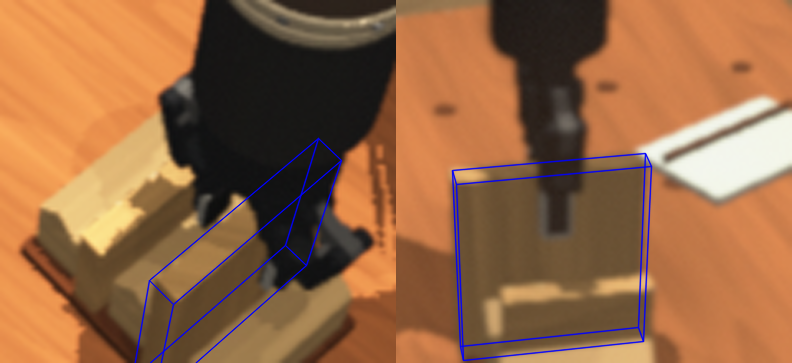

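View pics/p8w.png

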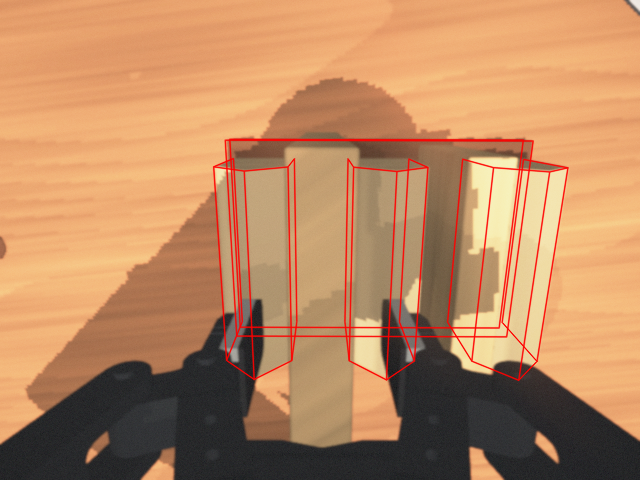

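Released and standing upright in the slot. Retreating straight up.

Call:
apply_moves:
  increments:
    - {"tx": 0, "ty": -8, "tz": 0, "twist": 0, "claw": 0.5}
    - {"tx": 0, "ty": -20, "tz": 0, "twist": 0, "claw": 0.5}
    - {"tx": 0, "ty": -30, "tz": 0, "twist": 0, "claw": 0.5}
    - {"tx": 0, "ty": -30, "tz": 0, "twist": 0, "claw": 0.5}
    - {"tx": 0, "ty": -30, "tz": 0, "twist": 0, "claw": 0.5}
    - {"tx": 0, "ty": -30, "tz": 0, "twist": 0, "claw": 0.5}
    - {"tx": 0, "ty": -30, "tz": 0, "twist": 0, "claw": 0.5}
    - {"tx": 0, "ty": -10, "tz": 0, "twist": 0, "claw": 0.5}

```text
t: 13.05
tcp_pos: [0.5812, 0.2144, 0.3049]
ee_rot: [[-0.117, 0.005, 0.993], [-0.993, 0.003, -0.117], [-0.003, -1.0, 0.005]]
contact_force: [0.7, 0.7, 0.2]
grip_width: 0.0427
```

Call:
apply_moves:
  increments:
    - {"tx": -20, "ty": 0, "tz": -20, "twist": 0, "claw": 0.5}
    - {"tx": -30, "ty": 0, "tz": -20, "twist": 0, "claw": 0.5}
    - {"tx": -30, "ty": 0, "tz": -20, "twist": 0, "claw": 0.5}
    - {"tx": -20, "ty": 0, "tz": 0, "twist": 0, "claw": 0.5}
    - {"tx": 0, "ty": 0, "tz": 0, "twist": 0, "claw": 0.5}

```text
t: 13.55
tcp_pos: [0.532, 0.3227, 0.3]
ee_rot: [[-0.115, -0.0, 0.993], [-0.993, -0.0, -0.115], [0.0, -1.0, -0.0]]
contact_force: [-0.1, 0.0, -0.7]
grip_width: 0.0426
```

```bash
python3 look.py p9; python3 - <<'E'
from rk import *
im,t,r=pickle.load(open("p9.pkl","rb"))
g=(.581,.2143,-.1185); P=box(g,.13,.018,.012,.152); Q=box((.5405,-.0705,np.radians(12.9)),.1,.018,0,.085)
out=[]
for n,(x0,y0,x1,y1),k in [("scene",(280,220,450,410),2.3),("side",(270,80,440,270),2.3)]:
    c=cv2.resize(im[n]["pixels"][y0:y1,x0:x1],None,fx=k,fy=k,interpolation=cv2.INTER_CUBIC)
    for B in (P,Q):
        uv=(proj(im[n],B)-[x0,y0]+.5)*k-.5
        for i,j in [(0,1),(2,3),(4,5),(6,7),(0,2),(0,4),(2,6),(4,6),(1,3),(1,5),(3,7),(5,7)]:
            cv2.line(c,tuple(map(int,np.round(uv[i]))),tuple(map(int,np.round(uv[j]))),(0,0,255),1,cv2.LINE_AA)
    out.append(c)
cv2.imwrite("pics/p9o.png",np.hstack(out)[:,:,::-1])
E
```

```text
[[0.5321, 0.3214, 0.2998], [0.5323, 0.3206, 0.2999], [0.5325, 0.3201, 0.3]] [[-0.117, -0.001, 0.993], [-0.993, -0.001, -0.117], [0.001, -1.0, -0.0]] [ 0.   0.2 -0.7] 0.04251636888160596 13.7
to slot: tx,ty,tz mm [1.0001e+02 5.0000e-02 6.0790e+01] yaw err deg -0.0965591803558361
```

View pics/p9o.png

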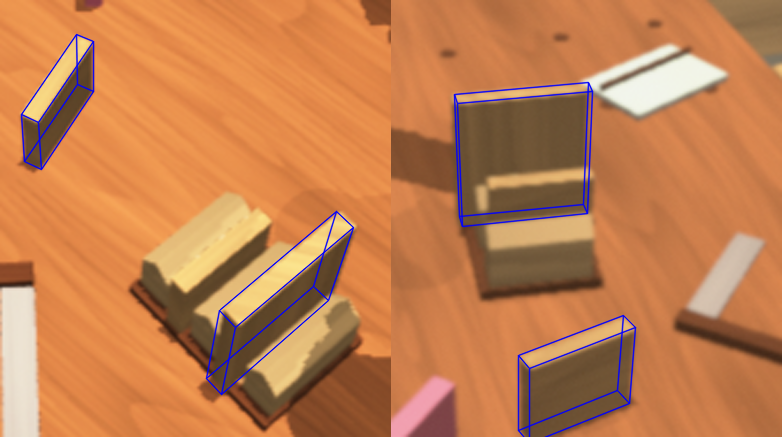

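View pics/p9w.png

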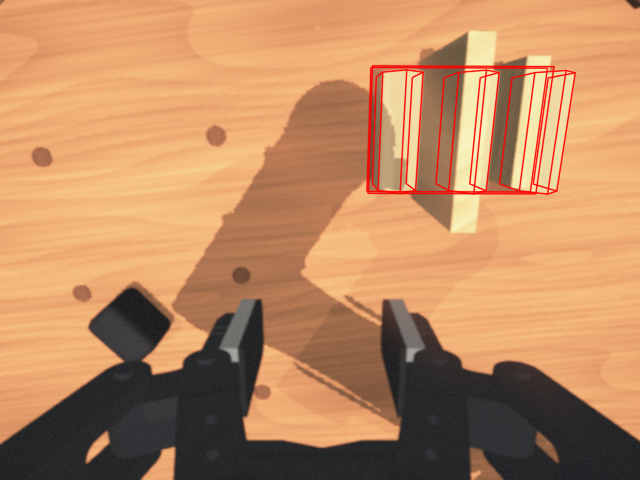

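The pictures show the tall board matching its fully seated model. The short boards are where they were, and the gripper is clear, so I'm handing in.

```bash
python3 -c "
from station import *
print(finish_job())"
```

```text
the job is handed in; nothing more can be done
None
```

The tall pale board is standing upright in the rack's empty slot. I gripped it across its thickness near the top edge, lowered it to the slot's floor, then let go and moved the arm clear. I handed the job in at about 13.7 s of the 40 s allowed.

- **Which board:** I took the pale board at scene pixel (246, 200) and left the two pink look-alikes alone.
- **Seating:** When the board reached the floor, the vertical force rose from about -2 N to +10 N and the tool stopped descending at 0.1137 m. That is within about 2 mm of the height I expected for a board on the slot's floor.
- **Final position:** After release, the scene and side pictures match a model of a fully seated board within a pixel or two. It is upright and centred along the slot to about 1 mm by the tool position.
- **Other boards:** The short board on the bench still matches its original position. The short board in the rack looks unchanged by eye; I did not measure it.
- **Disagreements:** The cameras differed by about 2–3 mm on where the rack is, within the slot's clearance, so I used their combined estimate. The first sideways move to the rack went 13 mm too far because I added up the steps wrongly. I corrected it above the rack before lowering, with nothing touched.

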